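# Park the belt tensioner of a dough kneader with its locking pin

### The job

The dough kneader is opened for a belt change: take the red-handled locking pin out of the corner pillar it stands in, put it through the brass eye of the sprung tension wheel, and with it turn the wheel anticlockwise until you feel the lock hole hidden underneath, then push the pin fully home so that it holds the wheel when you let go. Go gently: do not press or jam the pin hard (a push of 20 N is too much), do not let the wheel snap back to its stop, and leave the cover screws and the other kitchen things where they are.

Things in the scene. Friction and masses are not known exactly. Their poses are not given: they have to be found in the camera images.
- kneader: Low white drive base of a dough kneader, bottom up, fixed; 170 (x) x 260 (y) x 66 mm; origin under its centre on the worktop, z up. Open top (rim at 66 mm): grey deck at 42 mm with black pulleys and the tension wheel. Corner pillars (tops at 66 mm, 12 mm holes) at x = +-67, y = +-111 mm: the pin in one of the far two (x = +67), black-headed cover screws (18 mm across, to 78 mm high) in the rest.
- wheel_axis (a point): Centre of the tension wheel's upper face, on the kneader at x = -18, y = -62, z = 66 mm. The wheel is an aluminium disc 94 mm across, 10 mm thick, turning about the vertical. On it stand the hub (to 78 mm above the worktop) and, across from the eye, a black roller 27 mm across (to 88 mm).
- wheel_eye (a point): Centre of the eye, a brass-rimmed through hole of 12.5 mm diameter in the wheel, 37 mm from wheel_axis, at the wheel's upper face (66 mm above the worktop); moves with the wheel, at rest towards the kneader's -y side. Under it, 12 mm below this point, lies a flat steel index disc on which a pin put in the eye stands and slides as the wheel turns.
- tension_wheel (a joint): Turn of the wheel, rad: 0 at its stop, where the spring holds it, growing anticlockwise seen from above, at most 1.45. The spring pulls back with 0.11 N m at 0, 0.38 N m at 1.15 (3 to 10 N at the eye). The index disc has one hidden lock hole, 13 mm across, 12 mm deep, on the eye's 37 mm circle; the eye comes over it somewhere between 0.45 and 1.15 rad, to be found by feel.
- locking_pin: Locking pin, upright; origin at its tip, z up. Steel shank 10 mm across with a polished, slightly tapered tip, 23 mm long up to a collar (18 mm across, z = 23 to 27 mm); above it a flat red handle, 14 mm thick along the pin's x, 26 mm wide along y, z = 27 to 57 mm. About 60 g. Stowed, its collar rests on the pillar's top; fully home, on the wheel's upper face.
- pin_tip (a point): Centre of the pin's tip, same as its origin.
- screw_a: Loose black-headed cover screw in the other far pillar; origin at its tip (48 mm above the worktop). Leave it.
- screw_b: The same, in the near left pillar. Leave it.
- screw_c: The same, in the near right pillar. Leave it.
- spread_jar: Squat dark jar with a green lid, 75 mm across, 83 mm high, loose; origin under its centre. Leave it.
- tin: Food tin, 75 mm across, 58 mm high, loose; origin under its centre. Leave it.
- salt_bottle: White plastic salt bottle with a red cap, 70 mm across, 198 mm high, loose; origin under its centre. Leave it.
- pepper_drum: Black and white card drum, 46 mm across, 98 mm high, loose; origin under its centre. Leave it.
There are look-alikes about, which are no part of the job. Leave any black or white look-alike of the locking_pin alone.

How it is judged:
By the outcome, as a careful person would: the job done as asked, in the order asked, and still so for the second after the job is handed in, with the robot touching nothing.
It also fails if it takes over 70 s, if anything falls off the work surface, if the arm or the gripper's body presses on something with over 40 N, if the wrist force passes 120 N, or if a joint passes its speed limit or range.

### The arm

A 6-joint arm with a two-finger parallel gripper is mounted at the origin on a cart in front of the work surface, level with it; the furniture and walls round the work are solid. World frame = base frame: x ahead of the robot, y to its left, z up, the work surface at z = 0. Lengths are in m, angles in degrees, forces in N, time in s.
With the tool pointing down it reaches from about 0.425 to 1.125 m from the base axis. Payload 14.9 kg.
Tool frame: the origin (TCP) lies midway between the tips of the shut fingers; the grasp point (between the pads) lies behind it (manip.hold_point_z is the y of the grasp point in the tool frame, in m); y points along the fingers, z is the direction in which the jaws open and shut, and the axes are right-handed (so a half turn about y gives the same grasp; the last joint's range is limited). The gripper opens to 91 mm and grips with 3 to 60 N. Pads are 32 mm wide; open, the fingers measure 118 mm over their backs; the gripper's body (76 mm by 178 mm) begins 60 mm behind the grasp point.
Start: joints at [-73.356, 21.709, 99.362, -0, 58.929, -1.908], TCP at [0.223, -0.664, 0.214] pointing down, gripper open.
Joint ranges: [-158.91, 158.91], [-42.39, 125.64], [0.06, 152.35], [-60.88, 240.88], [17.5, 164.5], [-176.32, 176.32]. Speed limits (degrees/s): [108.29, 108.29, 136.94, 180, 180, 180].

### API

Orientations are given as [roll, pitch, yaw] about the fixed x, y, z axes, in that order (R = Rz(yaw) Ry(pitch) Rx(roll)).
In Python, from bench import manip gives the robot as it stands. The module is installed in compiled form; this text tells all that it offers. Calls block until the motion is done:
- manip.goto(position, orientation): joint-space move of the TCP to a pose.
- manip.move_straight(position, rot=None, speed=0.15): straight line of the TCP; rot=None keeps the orientation; speed is the mean speed in m/s.
- manip.movej(angles): joint-space move.
- manip.let_go() and manip.grab(strength=None): open the fingers fully, or close them until they stop; strength is the grip in N (None keeps the last).
- manip.sleep(seconds).
- manip.solve_ik(position, orientation): joint angles nearest the present ones, or None.
- manip.grab_frame(name): name is "side" or "top"; returns the picture (400x640x3 uint8, red, green, blue); there is no depth.
- manip.camera_model(name): a dict with "camera_matrix" (3x3 intrinsics, pixels), "T" (4x4, takes a point from camera to world coordinates). Camera axes: x right, y down, z forward; pixel columns grow to the right and rows downward; lengths in m; the calibration is good to about 2 mm. A picture is of the moment at which its call begins. camera_model takes no time and is no camera call.
A pose or a line that the arm cannot do raises manip.MotionError and nothing moves.
- manip.close_job(): hands the job in, once; it reports no verdict.
Readings, each from a call of its own:
- manip.read_time_s(): time.
- manip.read_joint_positions(): joint angles.
- manip.read_joint_vel(): joint speeds.
- manip.read_joint_efforts(): joint torques, N m.
- manip.read_eef_pos(): TCP position.
- manip.read_eef_rot(): TCP orientation.
- manip.read_ft_force(): force on the tool from outside, world axes, zero at the start.
- manip.read_ft_torque(): the same for the moment, N m.
- manip.read_width(): opening from 0.0 (shut) to 1.0 (fully open).
Only numpy, scipy, OpenCV 4.12 (cv2) and the standard library are available. Lean on these libraries where they do the work, as an engineer would, in place of code of your own. Each camera call takes 0.05 s, during which the arm holds its last target.

## Working session

There is one attempt and no reset: what is moved stays moved. The work goes in short steps, each a Python script; the robot and the scene stay as the last script left them, time stands still between calls to the robot, and variables do not carry over. Pictures are saved under pics/ and viewed, and the job is handed in when it is done.

```bash
mkdir -p pics; ls; python3 - <<'E'
from bench import manip
import cv2,numpy as np
for n in("side","top"):
    f=manip.grab_frame(n); cv2.imwrite(f"pics/{n}0.png",f[:,:,::-1])
    c=manip.camera_model(n); print(n,np.round(c["camera_matrix"],1).tolist(),np.round(c["T"],3).tolist())
print(manip.read_time_s(),manip.read_eef_pos(),manip.read_eef_rot(),manip.hold_point_z,manip.read_width(),manip.read_ft_force())
E
```

```text
pics
side [[386.2, 0.0, 317.3], [0.0, 386.2, 195.8], [0.0, 0.0, 1.0]] [[-0.999, -0.018, 0.034, 0.524], [-0.038, 0.569, -0.822, 0.644], [-0.005, -0.822, -0.569, 0.624], [0.0, 0.0, 0.0, 1.0]]
top [[383.6, 0.0, 316.1], [0.0, 383.6, 203.8], [0.0, 0.0, 1.0]] [[0.026, -0.982, 0.188, 0.361], [-1.0, -0.025, 0.007, -0.13], [-0.003, -0.188, -0.982, 1.022], [0.0, 0.0, 0.0, 1.0]]
0.1 [ 0.22260604 -0.66330682  0.21337321] [-9.00542091e+01  2.43028339e-03 -1.61448062e+02] -0.0188 0.9994370592689109 [-0.30371289 -0.15785744  1.29451402]
```

View pics/side0.png

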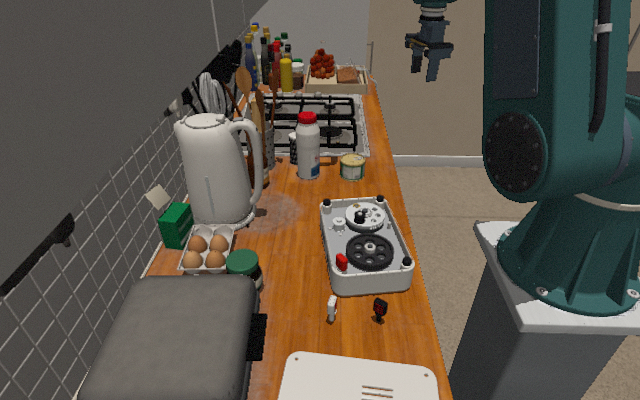

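View pics/top0.png

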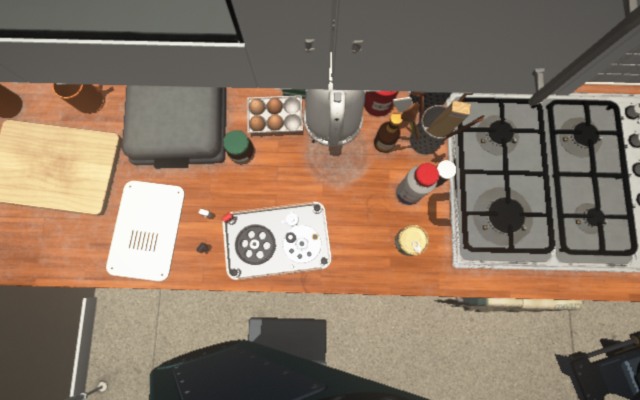

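```bash
python3 - <<'E'
import cv2
t=cv2.imread("pics/top0.png")[190:290,190:345]; cv2.imwrite("pics/topc.png",cv2.resize(t,None,fx=5,fy=5,interpolation=cv2.INTER_CUBIC))
t=cv2.imread("pics/side0.png")[185:330,300:440]; cv2.imwrite("pics/sidec.png",cv2.resize(t,None,fx=4,fy=4,interpolation=cv2.INTER_CUBIC))
E
```

```text
(no output)
```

View pics/topc.png

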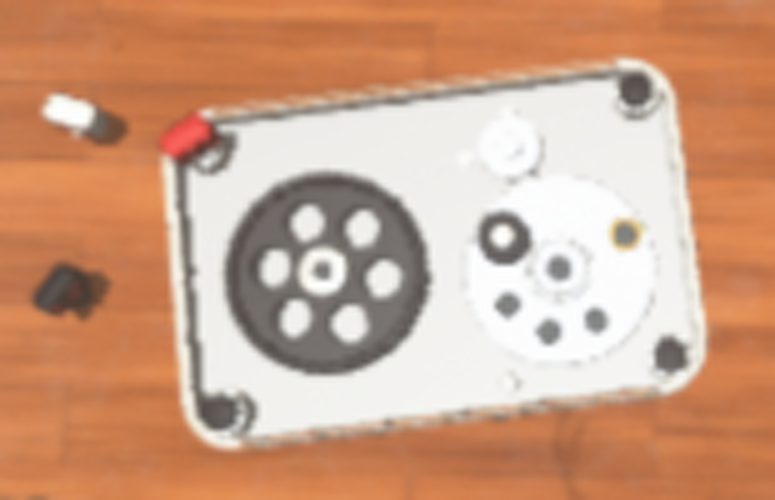

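View pics/sidec.png

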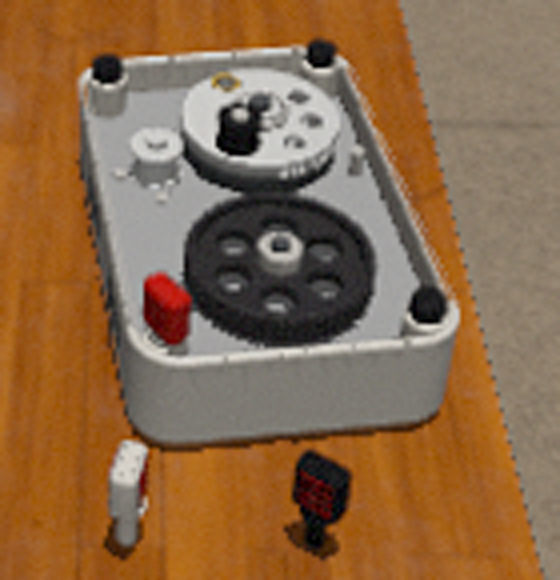

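The candidates are the red-handled pin at top (228,217), which stands in the kneader's far left pillar; the white look-alike at (204,212); and the black one at (203,247). The last two stand loose on the worktop. The red one in the pillar fits the description, and the crops confirm it. The brass eye is at top (315,236.5). Next I fit the kneader pose from both views.

```bash
cat > h.py <<'E'
import numpy as np, cv2
from bench import manip
from scipy.optimize import least_squares
CM={n:manip.camera_model(n) for n in("side","top")}
def proj(n,P):
    c=CM[n];T=np.linalg.inv(c["T"]);p=np.atleast_2d(P)@T[:3,:3].T+T[:3,3];q=p@c["camera_matrix"].T
    return q[:,:2]/q[:,2:]
def tri(pt,ps):
    f=lambda X:np.r_[proj("top",X)[0]-pt,proj("side",X)[0]-ps]
    r=least_squares(f,[0.55,-.1,.06]);return r.x,np.abs(r.fun).max()
E
cat > fit.py <<'E'
from h import *
tc=lambda u,v:np.array([190+(u+.5)/5-.5,190+(v+.5)/5-.5]); sc=lambda u,v:np.array([300+(u+.5)/4-.5,185+(v+.5)/4-.5])
M={'screw_a':((67,-111,77),(637,88),(107,65)),'screw_c':((-67,-111,77),(670,354),(320,50)),'screw_b':((-67,111,77),(218,411),(430,300)),
'hub':((-18,-62,78),(558,268),(265,104)),'eye':(None,(626,234),(226,83)),'roller':(None,(505,236),(239,115))}
for k,(m,a,b) in M.items(): print(k,*[np.round(v,4) for v in tri(tc(*a),sc(*b))])
print('handle',*[np.round(v,4) for v in tri(tc(187,137),sc(167,292))])
def world(x,P):
    c,s=np.cos(x[2]),np.sin(x[2]);P=np.asarray(P)/1000.;return np.array([x[0]+c*P[0]-s*P[1],x[1]+s*P[0]+c*P[1],P[2]+x[3]])
def res(x):
    r=[]
    for k,(m,a,b) in M.items():
        if m is None: continue
        W=world(x,m); r+=[proj("top",W)[0]-tc(*a),proj("side",W)[0]-sc(*b)]
    return np.concatenate(r)
r=least_squares(res,[.55,-.1,0,0]);print(r.x,np.degrees(r.x[2]),np.round(r.fun,1))
x=r.x
for nm,P in(('pillar',(67,111,66)),('axis',(-18,-62,66))):print(nm,world(x,P),proj("top",world(x,P)),proj("side",world(x,P)))
e=tri(tc(626,234),sc(226,83))[0]-world(x,(-18,-62,66));print('eye ang in world',np.degrees(np.arctan2(e[1],e[0])),np.hypot(*e[:2]))
E
python3 fit.py
```

```text
screw_a [ 0.534  -0.1255  0.0765] 0.1276
screw_c [ 0.4025 -0.145   0.077 ] 0.1677
screw_b [0.3688 0.0739 0.0775] 0.1151
hub [ 0.4414 -0.0887  0.0768] 0.4542
eye [ 0.4613 -0.1218  0.0673] 0.0432
roller [ 0.4571 -0.063   0.0875] 0.2266
handle [0.5007 0.0933 0.0973] 0.2717
[ 4.51197616e-01 -2.54471241e-02  1.49991334e-01 -3.49923774e-04] 8.593870381316671 [-0.1 -0.2  0.1  0.   0.1  0.2  0.5  0.1 -0.2  0.3  0.1  0.4  0.2 -0.1
 -1.  -0.6]
pillar [0.50085868 0.09431839 0.06565008] [[229.5570365  218.58807675]] [[341.00735561 269.6200557 ]]
axis [ 0.44266435 -0.08944074  0.06565008] [[301.62051614 243.55597163]] [[364.58851651 214.11198988]]
eye ang in world -60.09350734347825 0.03733596852007919
```

```bash
cat > red.py <<'E'
from h import *
from scipy.optimize import minimize
def boxmask(n,x,y,z0,yaw,roi,S=8):
    c,s=np.cos(yaw),np.sin(yaw);P=[]
    for a in(-.007,.007):
        for b in(-.013,.013):
            for z in(z0+.027,z0+.057):P.append([x+c*a-s*b,y+s*a+c*b,z])
    p=proj(n,np.array(P)); x0,y0,x1,y1=roi
    q=((p-[x0,y0]+.5)*S*16).astype(np.int32); m=np.zeros(((y1-y0)*S,(x1-x0)*S),np.uint8)
    cv2.fillConvexPoly(m,cv2.convexHull(q),255,shift=4)
    return cv2.resize(m,(x1-x0,y1-y0),interpolation=cv2.INTER_AREA)/255.
def redness(im,roi):
    x0,y0,x1,y1=roi; f=im[y0:y1,x0:x1].astype(float); r=f[:,:,2]-1.0*f[:,:,1]  # BGR
    hsv=cv2.cvtColor(im[y0:y1,x0:x1],cv2.COLOR_BGR2HSV); 
    h=hsv[:,:,0].astype(int); hue=np.minimum(h,180-h)
    return ((hue<5)&(hsv[:,:,1]>140)&(hsv[:,:,2]>70)).astype(float)
def fit(imt,ims,rt,rs,g,z0s):
    A=cv2.GaussianBlur(redness(imt,rt),(0,0),.5);B=cv2.GaussianBlur(redness(ims,rs),(0,0),.5)
    def cost(v,z0): return ((boxmask("top",v[0],v[1],z0,v[2],rt)-A)**2).sum()+((boxmask("side",v[0],v[1],z0,v[2],rs)-B)**2).sum()
    out=[]
    for z0 in z0s:
      best=min((minimize(lambda u:cost([u[0]/1e3,u[1]/1e3,u[2]/10],z0),[g[0]*1e3,g[1]*1e3,y*10],method="Nelder-Mead",options=dict(initial_simplex=[[g[0]*1e3+a,g[1]*1e3+b,y*10+d] for a,b,d in((0,0,0),(2,0,0),(0,2,0),(0,0,1.5))])) for y in np.radians(range(0,180,20))),key=lambda r:r.fun)
      out.append((z0,round(best.fun,2),round(best.x[0],2),round(best.x[1],2),round(np.degrees(best.x[2]/10)%180,1)))
    return out,A,B
if __name__=="__main__":
    t=cv2.imread("pics/top0.png");s=cv2.imread("pics/side0.png")
    o,A,B=fit(t,s,(215,205,240,228),(328,245,356,278),(.5008,.0943),(.039,.043,.047))
    print(A.sum(),B.sum());[print(i) for i in o]
E
python3 red.py
```

```text
56.0 154.0
(0.039, np.float64(82.47), np.float64(501.2), np.float64(92.02), np.float64(15.0))
(0.043, np.float64(68.82), np.float64(500.97), np.float64(93.75), np.float64(17.9))
(0.047, np.float64(66.02), np.float64(501.18), np.float64(95.3), np.float64(17.6))
```

```bash
python3 - <<'E'
from red import *
t=cv2.imread("pics/top0.png");s=cv2.imread("pics/side0.png")
rt=(215,205,240,228);rs=(328,245,356,278)
rows=[]
for n,im,r in(("top",t,rt),("side",s,rs)):
    c=im[r[1]:r[3],r[0]:r[2]]; m=(redness(im,r)*255).astype(np.uint8); b=(boxmask(n,.501,.0943,.043,np.radians(18),r)*255).astype(np.uint8)
    rows.append(cv2.copyMakeBorder(cv2.resize(np.hstack([c,cv2.merge([m,b,m])]),None,fx=12,fy=12,interpolation=0)[:, :650],0,0,0,0))
w=max(a.shape[1] for a in rows)
v=np.vstack([cv2.copyMakeBorder(a,0,0,0,w-a.shape[1],0) for a in rows]);print(v.shape)
cv2.imwrite("pics/red.png",cv2.resize(v,None,fx=.85,fy=.85))
E
```

```text
Traceback (most recent call last):
cv2.error: OpenCV(4.12.0) :-1: error: (-5:Bad argument) in function 'copyMakeBorder'
> Overload resolution failed:
>  - copyMakeBorder() missing required argument 'borderType' (pos 6)
>  - copyMakeBorder() missing required argument 'borderType' (pos 6)
```

```bash
python3 - <<'E'
from red import *
t=cv2.imread("pics/top0.png");s=cv2.imread("pics/side0.png")
rt=(215,205,240,228);rs=(328,245,356,278)
v=np.zeros((56,56,3),np.uint8);y=0
for n,im,r in(("top",t,rt),("side",s,rs)):
    c=im[r[1]:r[3],r[0]:r[2]]; m=(redness(im,r)*255).astype(np.uint8); b=(boxmask(n,.501,.0943,.043,np.radians(18),r)*255).astype(np.uint8)
    k=np.hstack([c,cv2.merge([m,b,m])]); v[y:y+k.shape[0],:k.shape[1]]=k;y+=k.shape[0]
cv2.imwrite("pics/red.png",cv2.resize(v,None,fx=10,fy=10,interpolation=0))
E
```

```text
(no output)
```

View pics/red.png

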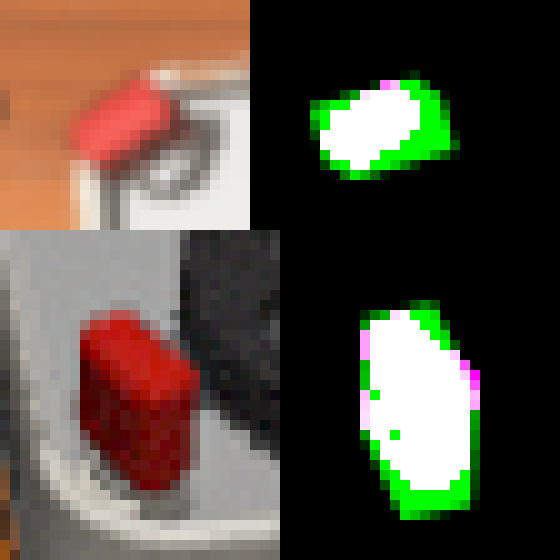

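```bash
python3 - <<'E'
s=open('red.py').read()
i=s.index("    hsv=");j=s.index("def fit")
s=s[:i]+"    B,G,R=f[:,:,0],f[:,:,1],f[:,:,2]\n    return np.clip((R/(np.maximum(G,B)+8)-1.15)/.5,0,1)*(G-B<0.2*R)\n"+s[j:]
open('red.py','w').write(s)
E
python3 red.py
```

```text
85.47009241142419 166.55434686542776
(0.039, np.float64(75.7), np.float64(501.59), np.float64(92.64), np.float64(16.5))
(0.043, np.float64(51.49), np.float64(501.4), np.float64(94.81), np.float64(21.9))
(0.047, np.float64(41.35), np.float64(501.47), np.float64(95.42), np.float64(21.6))
```

```bash
python3 - <<'E'
from h import *
for nm,p,a in(("pin",(.5012,.0945,.073),21),("pinup",(.5012,.0945,.13),21),("eye0",(.4612,-.1215,.13),30),("eye0",(.4612,-.1215,.085),30),("eye30",(.4747,-.108,.085),60),("eye66",(.4795,-.0856,.073),96)):
  for y in(a-90,a+90):
    q=manip.solve_ik(list(p),[-90,0,y]);print(nm,a,y,None if q is None else np.round(q,1))
E
```

```text
pin 21 -69 [  8.1  17.9 124.   -0.   38.1 -12.9]
pin 21 111 [  8.1  17.9 124.   -0.   38.1 167.1]
pinup 21 -69 [  8.1  11.9 123.3  -0.   44.7 -12.9]
pinup 21 111 [  8.1  11.9 123.3  -0.   44.7 167.1]
eye0 30 -60 [-17.6   9.1 127.    0.   44.  -47.6]
eye0 30 120 [-17.6   9.1 127.   -0.   44.  132.4]
eye0 30 -60 [-17.6  14.  127.5   0.   38.4 -47.6]
eye0 30 120 [-17.6  14.  127.5  -0.   38.4 132.4]
eye30 60 -30 [-15.6  14.8 126.5   0.   38.7 -75.6]
eye30 60 150 [-15.6  14.8 126.5  -0.   38.7 104.4]
eye66 96 6 [ -12.9   16.2  126.5    0.    37.3 -108.9]
eye66 96 186 [-12.9  16.2 126.5  -0.   37.3  71.1]
```

```bash
python3 - <<'E'
from h import *
try: manip.goto([.27,-.60,.32],[-90,0,-161.4])
except manip.MotionError as e: print(e)
manip.goto([.5012,.0945,.26],[-90,0,-69])
manip.goto([.5012,.0945,.125],[-90,0,-69])
print(manip.read_time_s(),manip.read_eef_pos(),manip.read_eef_rot(),manip.read_ft_force())
for n in("side","top"):
    f=manip.grab_frame(n)[:,:,::-1]; cv2.imwrite(f"pics/{n}1.png",f)
c=cv2.imread("pics/side1.png")[130:330,270:440];cv2.imwrite("pics/side1c.png",cv2.resize(c,None,fx=3,fy=3,interpolation=2))
E
```

```text
3.8917 [0.50192007 0.0943579  0.12584063] [-8.99825595e+01 -5.10726329e-03 -6.90252638e+01] [0.58915537 0.57508593 0.61405833]
```

View pics/side1c.png

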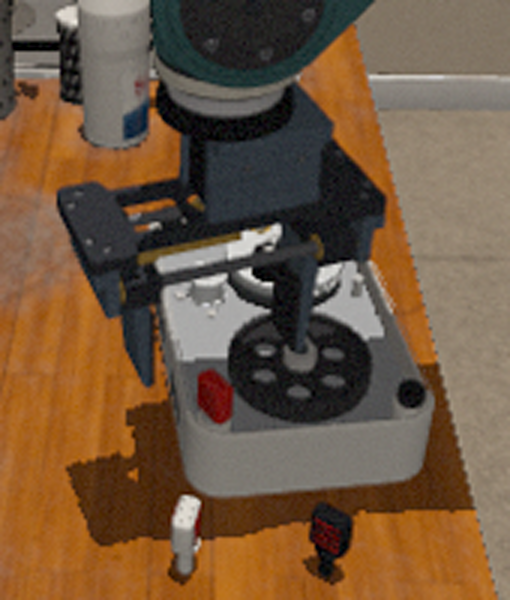

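View pics/top1.png

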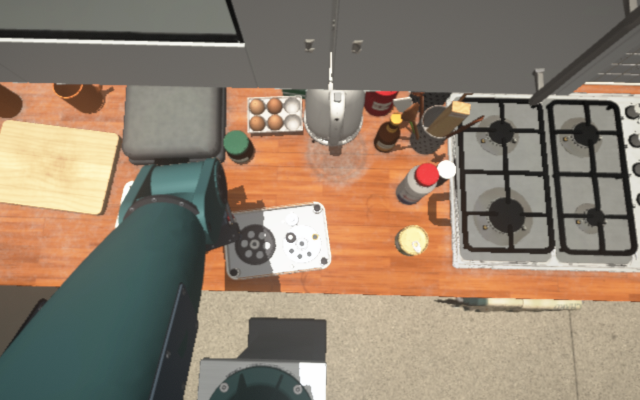

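The gripper hangs open around the red handle, which shows in the side crop at (213,395) with one jaw on each side. I descend and grasp, checking the force.

```bash
python3 - <<'E'
from h import *
manip.move_straight([.5012,.0945,.09],speed=.08);print(manip.read_ft_force())
manip.move_straight([.5012,.0945,.0745],speed=.04);print(manip.read_ft_force(),manip.read_eef_pos())
manip.grab(25)
print(manip.read_width()*91,manip.read_ft_force(),manip.read_ft_torque(),manip.read_time_s(),manip.read_eef_pos())
manip.move_straight([.5012,.0945,.0795],speed=.03);print(manip.read_ft_force(),manip.read_ft_torque())
manip.move_straight([.5012,.0945,.108],speed=.06);print(manip.read_width()*91,manip.read_ft_force(),manip.read_eef_pos(),manip.read_time_s())
for n in("side","top"):
    f=manip.grab_frame(n)[:,:,::-1]; cv2.imwrite(f"pics/{n}2.png",f)
c=cv2.imread("pics/side2.png")[190:310,290:440];cv2.imwrite("pics/side2c.png",cv2.resize(c,None,fx=4,fy=4,interpolation=2))
E
```

```text
[ 0.31147337 -0.1281701  -0.13838348]
[-0.11730319 -0.03779887 -0.51641011] [0.50109259 0.09449599 0.07432595]
14.16144636765129 [-2.4772709  -0.94263171  0.02277286] [-0.19534753  0.14260816  0.01162761] 6.275 [0.5009542  0.09443193 0.07441889]
[-2.63787081 -2.26317416 -0.47483776] [-0.3901696   0.33722789  0.03020289]
13.689332914820218 [-0.55820449 -0.51382589  0.22767096] [0.50130452 0.0945296  0.10821628] 7.2167
```

View pics/side2c.png

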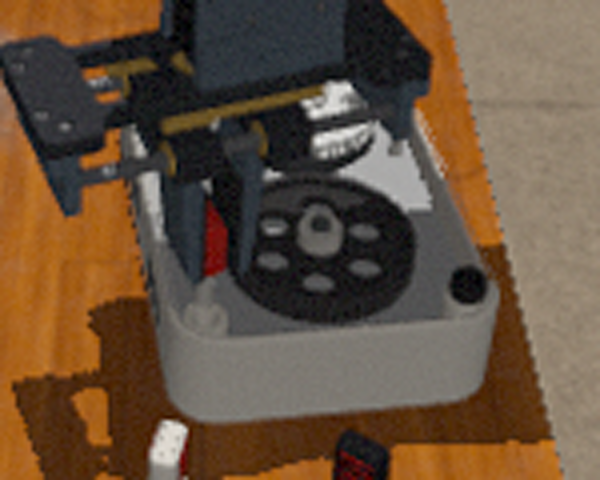

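Side crop: the pin is out of the pillar, with the shank at (207,290) above the empty hole at (207,320). Next I carry it over the eye and check the alignment in both views.

```bash
python3 - <<'E'
from h import *
manip.move_straight([.5012,.0945,.145],speed=.15)
manip.move_straight([.4612,-.1215,.145],rot=[-90,0,-60],speed=.18)
manip.move_straight([.4612,-.1215,.107],speed=.08)
manip.sleep(.3)
print(manip.read_width()*91,manip.read_ft_force(),manip.read_ft_torque(),manip.read_eef_pos(),manip.read_eef_rot(),manip.read_time_s())
for n in("side","top"):
    f=manip.grab_frame(n)[:,:,::-1]; cv2.imwrite(f"pics/{n}3.png",f)
c=cv2.imread("pics/side3.png")[160:260,310:430];cv2.imwrite("pics/side3c.png",cv2.resize(c,None,fx=6,fy=6,interpolation=2))
c=cv2.imread("pics/top3.png")[180:290,200:350];cv2.imwrite("pics/top3c.png",cv2.resize(c,None,fx=5,fy=5,interpolation=2))
print(proj("top",[.4612,-.1215,.066]),proj("side",[.4612,-.1215,.066]),proj("side",[.4612,-.1215,.0755]))
E
```

```text
13.933210585147963 [ 0.02917131 -0.61301549 -0.33565307] [ 0.01977222 -0.15582218  0.00327057] [ 0.46140609 -0.12157319  0.10734742] [-8.99736740e+01 -2.79367121e-02 -6.00012418e+01] 10.0083
[[314.68805218 236.44020486]] [[356.17743486 205.88758367]] [[356.3822819  202.73318417]]
```

View pics/side3c.png

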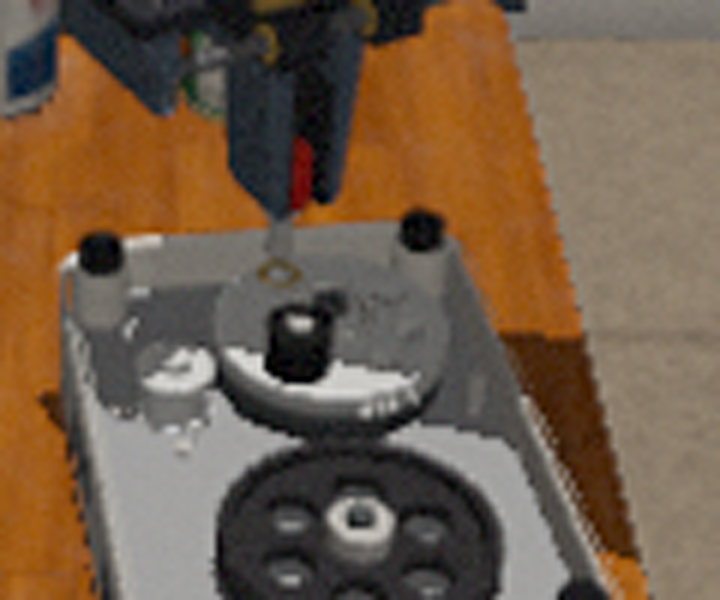

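View pics/top3c.png

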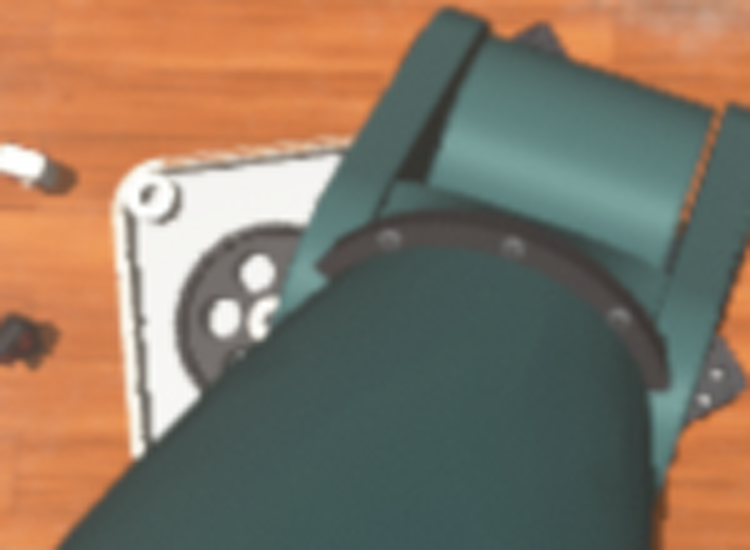

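Side crop: the shank is at x≈279, right above the brass eye at (278,272), as projected. I insert in small steps with force checks.

```bash
python3 - <<'E'
from h import *
b=np.array(manip.read_ft_force())
print(b)
for z in [.101,.099,.098,.097,.096,.095,.094,.092,.090,.088,.087,.0865,.086,.0855,.085]:
    manip.move_straight([.4612,-.1215,z],speed=.03)
    f=np.array(manip.read_ft_force())-b; p=manip.read_eef_pos()
    print(z,np.round(f,1),np.round(np.array(p)*1e3,1))
    if f[2]>3 or np.hypot(*f[:2])>5: break
print(manip.read_time_s(),manip.read_ft_torque())
E
```

```text
[ 1.03832041 -0.36945125  0.04796859]
0.101 [-0.8  0.  -0.8] [ 461.  -121.5  100.7]
0.099 [-1.1  0.6 -0.7] [ 461.1 -121.5   98.9]
0.098 [-0.6  0.8 -1. ] [ 461.2 -121.5   97.9]
0.097 [-0.4 -0.1 -0.5] [ 461.1 -121.5   96.9]
0.096 [-1.5  1.1 -1.1] [ 461.1 -121.5   95.9]
0.095 [-2.1  0.8 -0.4] [ 461.2 -121.5   94.9]
0.094 [-0.7 -0.3 -0.6] [ 461.2 -121.5   93.9]
0.092 [-0.8  1.  -0.3] [ 461.1 -121.5   91.9]
0.09 [-0.8 -0.3  0.6] [ 461.1 -121.5   89.9]
0.088 [-1.1  0.2  0. ] [ 461.1 -121.5   87.9]
0.087 [-1.6  0.9 -0.3] [ 461.2 -121.5   86.9]
0.0865 [-0.4  0.4 -1. ] [ 461.2 -121.5   86.5]
0.086 [-1.2  1.4 -1.5] [ 461.2 -121.5   86. ]
0.0855 [-0.8  0.7 -0.5] [ 461.2 -121.5   85.5]
0.085 [-3.6  0.6  6.2] [ 461.3 -121.6   85.3]
13.9583 [ 0.07928498  0.37149159 -0.00779642]
```

The pin went through the eye, and the tip stands on the index disc at TCP z≈85.3 mm, the expected 54 mm height. I firm up the grip and turn, pressing lightly with force feedback.

```bash
cat > turn.py <<'E'
from h import *
import json,sys
AX=np.array([.4427,-.0894]);R=.037
B=np.array([.3,-.2,-.4])
def F():
    return np.mean([np.array(manip.read_ft_force()) for _ in range(3)],0)-B
def pose(phi,z,jaw_off=90,r=R,speed=.03):
    a=np.radians(phi);manip.move_straight([AX[0]+r*np.cos(a),AX[1]+r*np.sin(a),z],rot=[-90,0,phi+jaw_off-90],speed=speed)
def rt(f,phi):
    a=np.radians(phi);return f[0]*np.cos(a)+f[1]*np.sin(a),-f[0]*np.sin(a)+f[1]*np.cos(a),f[2]
E
python3 - <<'E'
from turn import *
manip.grab(55);print(manip.read_width()*91,F(),manip.read_time_s())
z=.0854;phi=-60
pose(phi,z);print(phi,np.round(rt(F(),phi),1))
while phi<-40:
    phi+=2; pose(phi,z)
    f=rt(F(),phi);p=np.array(manip.read_eef_pos());d=p[:2]-AX
    print(phi,round(z*1e3,2),np.round(f,1),'act',np.round([np.degrees(np.arctan2(d[1],d[0])),np.hypot(*d)*1e3,p[2]*1e3],2))
    if f[2]<1.: z-=.00015
    if f[2]>4.5: z+=.0001
    if max(abs(f[0]),abs(f[1]),f[2])>13: print('STOP');break
print(z,phi,manip.read_time_s())
E
```

```text
13.992946067881347 [-1.12888663  1.86138125  5.78151724] 14.175
-60 [-0.4 -0.  -0.8]
-58 85.4 [ 0.4 -3.6  0.8] act [-58.27  36.92  85.33]
-56 85.25 [-1.5 -4.9  4.9] act [-56.28  36.92  85.28]
-54 85.35 [-0.4 -4.9  3.7] act [-54.33  36.85  85.28]
-52 85.35 [-0.5 -5.5  3.2] act [-52.23  36.83  85.27]
-50 85.35 [-0.4 -4.6  3.7] act [-50.23  36.83  85.3 ]
-48 85.35 [-2.1 -3.8  4.1] act [-48.28  36.8   85.27]
-46 85.35 [-1.4 -5.6  4.4] act [-46.3   36.81  85.29]
-44 85.35 [-2.3 -5.   3.9] act [-44.33  36.79  85.27]
-42 85.35 [-2.3 -5.5  3.9] act [-42.36  36.76  85.27]
-40 85.35 [-3.1 -6.4  4.6] act [-40.39  36.76  85.27]
0.08545000000000001 -40 16.925
```

```bash
python3 - <<'E'
from turn import *
z=.08535;phi=-40;r=.0367;found=False;hist=[]
while phi<12:
    phi+=1; pose(phi,z,r=r)
    f=rt(F(),phi);p=np.array(manip.read_eef_pos());d=p[:2]-AX
    print(phi,round(z*1e3,2),np.round(f,1),np.round([np.degrees(np.arctan2(d[1],d[0])),np.hypot(*d)*1e3,p[2]*1e3],2))
    if f[0]<-1.5:r-=.00005
    if f[0]>1.5:r+=.00005
    if max(abs(f[0]),abs(f[1]),f[2])>14: print('STOP');break
    if f[2]>4.5: z+=.0001
    if f[2]<1.6:
        z0=z
        while F()[2]<3 and z0-z<.0016:
            z-=.0002; pose(phi,z,r=r)
        print('probe',round((z0-z)*1e3,2),np.round(F(),1))
        if z0-z>=.0012: found=True;break
print(z,r,phi,found,manip.read_time_s(),np.round(F(),1))
E
```

```text
-39 85.35 [-0.9 -6.2  3.2] [-39.37  36.63  85.28]
-38 85.35 [-1.2 -6.7  3.4] [-38.37  36.63  85.29]
-37 85.35 [-1.5 -5.5  3.5] [-37.42  36.62  85.29]
-36 85.35 [-1.4 -6.2  2.8] [-36.4  36.6  85.3]
-35 85.35 [-1.  -6.9  3.3] [-35.44  36.58  85.29]
-34 85.35 [-2.4 -6.2  3.1] [-34.46  36.54  85.27]
-33 85.35 [-1.6 -7.4  3.1] [-33.47  36.51  85.29]
-32 85.35 [-0.6 -7.1  4.3] [-32.48  36.47  85.28]
-31 85.35 [-2.3 -6.7  4. ] [-31.48  36.49  85.3 ]
-30 85.35 [-1.3 -7.3  2.2] [-30.48  36.42  85.26]
-29 85.35 [-2.2 -7.   2.7] [-29.5   36.43  85.29]
-28 85.35 [-1.2 -6.9  2.8] [-28.5   36.38  85.28]
-27 85.35 [-1.8 -6.7  3.1] [-27.53  36.38  85.29]
-26 85.35 [-2.9 -8.1  3.3] [-26.52  36.36  85.29]
-25 85.35 [-2.3 -8.   2.1] [-25.54  36.33  85.29]
-24 85.35 [-1.5 -7.5  2.1] [-24.51  36.26  85.26]
-23 85.35 [-1.1 -7.8  1.9] [-23.52  36.23  85.27]
-22 85.35 [-1.2 -7.5  1.8] [-22.51  36.24  85.27]
-21 85.35 [-1.9 -6.7  2.8] [-21.54  36.21  85.26]
-20 85.35 [-1.8 -8.   0.8] [-20.52  36.14  85.25]
probe 0.4 [-4.6 -7.1  3.8]
-19 84.95 [-1.3 -7.7  2.3] [-19.49  36.27  84.99]
-18 84.95 [-1.9 -7.2  2.3] [-18.53  36.26  84.96]
-17 84.95 [-2.1 -7.3  2.3] [-17.51  36.23  84.94]
-16 84.95 [-1.3 -6.7  1. ] [-16.52  36.2   84.95]
probe 1.6 [-3.3 -7.   2.5]
0.08334999999999994 0.036049999999999985 -16 True 25.425 [-3.3 -7.   2.5]
```

```bash
cat > ins.py <<'E'
from turn import *
def rep(phi,z,r,f):
    p=np.array(manip.read_eef_pos());d=p[:2]-AX
    print(round(phi,1),round(z*1e3,2),round(r*1e3,2),np.round(f,1),np.round([np.degrees(np.arctan2(d[1],d[0])),np.hypot(*d)*1e3,p[2]*1e3],2))
E
python3 - <<'E'
from ins import *
z=.08335;r=.03605;phi=-16
n=0
while z>.0765 and n<25:
    n+=1
    f=rt(F(),phi); rep(phi,z,r,f)
    if max(abs(f[0]),abs(f[1]),f[2])>13: print('STOP');break
    if f[2]>3.5:
        phi+=.5
        if f[2]>5: z+=.0003
    else: z-=.0005
    if f[0]<-2:r-=.0001
    if f[0]>2:r+=.0001
    pose(phi,z,r=r)
f=rt(F(),phi); rep(phi,z,r,f);print(manip.read_time_s())
E
```

```text
-16 83.35 36.05 [-1.3 -7.6  2.5] [-16.54  36.28  83.38]
-16 82.85 36.05 [-1.8 -8.   1.2] [-16.55  36.24  82.83]
-16 82.35 36.05 [-1.2 -8.2  1.3] [-16.58  36.24  82.33]
-16 81.85 36.05 [-0.1 -7.8  0.1] [-16.6   36.25  81.82]
-16 81.35 36.05 [-0.6 -8.8  0.9] [-16.61  36.26  81.34]
-16 80.85 36.05 [-1.5 -8.4  1.5] [-16.6   36.26  80.83]
-16 80.35 36.05 [-2.2 -8.4  0.7] [-16.6   36.26  80.33]
-16 79.85 35.95 [-1.1 -8.7  0.8] [-16.59  36.17  79.82]
-16 79.35 35.95 [-0.8 -8.7  1.3] [-16.61  36.19  79.32]
-16 78.85 35.95 [-1.1 -8.   1.2] [-16.59  36.19  78.83]
-16 78.35 35.95 [-0.5 -7.5  0.8] [-16.57  36.23  78.36]
-16 77.85 35.95 [-1.3 -8.9  0.3] [-16.59  36.2   77.83]
-16 77.35 35.95 [-1.5 -8.2  2. ] [-16.62  36.15  77.33]
-16 76.85 35.95 [-2.1 -7.3  1.5] [-16.63  36.19  76.85]
-16 76.35 35.85 [-0.5 -8.7  0.8] [-16.59  36.12  76.35]
28.925
```

Drops in freely. I continue down until the collar seats on the wheel, expected at TCP ≈74 mm.

```bash
python3 - <<'E'
from ins import *
z=.07635;r=.03585;phi=-16
while z>.0715:
    z-=.0003; pose(phi,z,r=r)
    f=rt(F(),phi); rep(phi,z,r,f)
    if f[2]>4.5: break
    if max(abs(f[0]),abs(f[1]))>13: print('STOP');break
print(manip.read_time_s())
for n in("side",):
    f=manip.grab_frame(n)[:,:,::-1]; cv2.imwrite(f"pics/{n}4.png",f)
c=cv2.imread("pics/side4.png")[160:260,310:430];cv2.imwrite("pics/side4c.png",cv2.resize(c,None,fx=6,fy=6,interpolation=2))
E
```

```text
-16 76.05 35.85 [-0.9 -8.2  1. ] [-16.56  36.15  76.08]
-16 75.75 35.85 [-1.3 -7.9  1.2] [-16.6   36.13  75.77]
-16 75.45 35.85 [-2.2 -9.1  1.1] [-16.6   36.17  75.49]
-16 75.15 35.85 [-0.8 -7.9  1.3] [-16.56  36.13  75.17]
-16 74.85 35.85 [-2.  -7.5  1.5] [-16.58  36.14  74.89]
-16 74.55 35.85 [-0.9 -8.8  2. ] [-16.6   36.14  74.57]
-16 74.25 35.85 [-1.4 -9.   2.3] [-16.59  36.14  74.32]
-16 73.95 35.85 [-3.1 -8.4  8.4] [-16.57  36.18  74.25]
30.925
```

View pics/side4c.png

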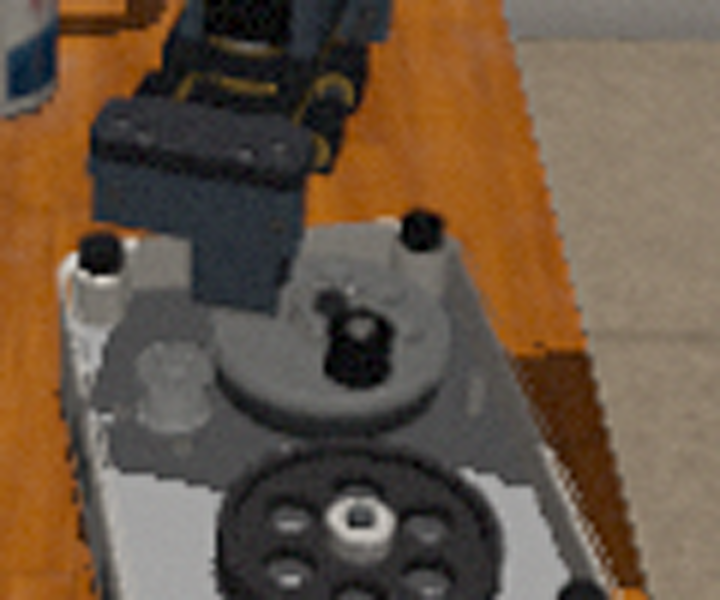

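Side crop: the collar is down on the wheel under the jaw at about (250,300). The drop from the disc is 11.05 mm against 11 expected, so it is home. I ease the wheel back until the hole takes the load, then let go.

```bash
python3 - <<'E'
from ins import *
z=.07425;r=.03585;phi=-16
pose(phi,z,r=r);f=rt(F(),phi);rep(phi,z,r,f)
for i in range(16):
    if f[1]>-1.2: break
    phi-=.5; pose(phi,z,r=r); f=rt(F(),phi); rep(phi,z,r,f)
    if f[2]>5: z+=.0001
    if max(abs(f[0]),abs(f[1]),f[2])>13: print('STOP');break
print(manip.read_time_s())
E
```

```text
-16 74.25 35.85 [-2.1 -8.9  2.6] [-16.57  36.16  74.35]
-16.5 74.25 35.85 [-1.6 -7.7  2.5] [-17.04  36.16  74.33]
-17.0 74.25 35.85 [-1.3 -9.   3. ] [-17.52  36.17  74.33]
-17.5 74.25 35.85 [-1.7 -7.   2.6] [-18.03  36.17  74.34]
-18.0 74.25 35.85 [-1.6 -6.3  2.3] [-18.27  36.17  74.35]
-18.5 74.25 35.85 [ 0.3 -2.9  3.2] [-18.46  36.14  74.33]
-19.0 74.25 35.85 [0.3 1.5 1.9] [-18.67  36.12  74.34]
32.725
```

The lock now carries the wheel. Before opening the jaws, I check that the left finger clears the small white boss.

```bash
python3 - <<'E'
from h import *
tc=lambda u,v:np.array([190+(u+.5)/5-.5,190+(v+.5)/5-.5]); sc=lambda u,v:np.array([300+(u+.5)/4-.5,185+(v+.5)/4-.5])
print(tri(tc(511,145),sc(157,138)))
E
```

```text
(array([ 0.50409349, -0.06291027,  0.06981219]), np.float64(0.034668197235021125))
```

The boss top is at about 69.8 mm and the fingertips are at 74.3 mm, so they clear it. I release.

```bash
python3 - <<'E'
from ins import *
pose(-18.8,.07435,r=.03585);f=rt(F(),-18.8);rep(-18.8,.07435,.03585,f)
manip.let_go()
print(manip.read_width(),np.round(F(),1),manip.read_time_s())
p=manip.read_eef_pos()
manip.move_straight([p[0],p[1],.16],speed=.12);print(np.round(F(),1))
manip.move_straight([p[0],p[1],.28],speed=.25)
q=list(manip.read_joint_positions());q[0]=60 if False else q[0]
manip.goto([.27,-.60,.32],[-90,0,-161.4])
print(manip.read_time_s())
for n in("side","top"):
    f=manip.grab_frame(n)[:,:,::-1]; cv2.imwrite(f"pics/{n}5.png",f)
c=cv2.imread("pics/side5.png")[185:330,300:440];cv2.imwrite("pics/side5c.png",cv2.resize(c,None,fx=4,fy=4,interpolation=2))
c=cv2.imread("pics/top5.png")[190:290,190:345];cv2.imwrite("pics/top5c.png",cv2.resize(c,None,fx=5,fy=5,interpolation=2))
E
```

```text
-18.8 74.35 35.85 [ 2.1  2.6 -1.1] [-18.64  36.05  74.36]
0.9988621294388206 [0.  0.2 0.3] 34.2
[-0.5 -0.4  0.1]
37.6583
```

View pics/side5c.png

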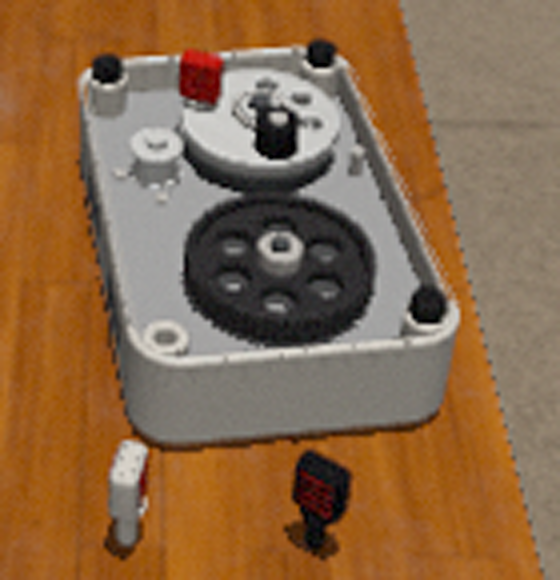

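View pics/top5c.png

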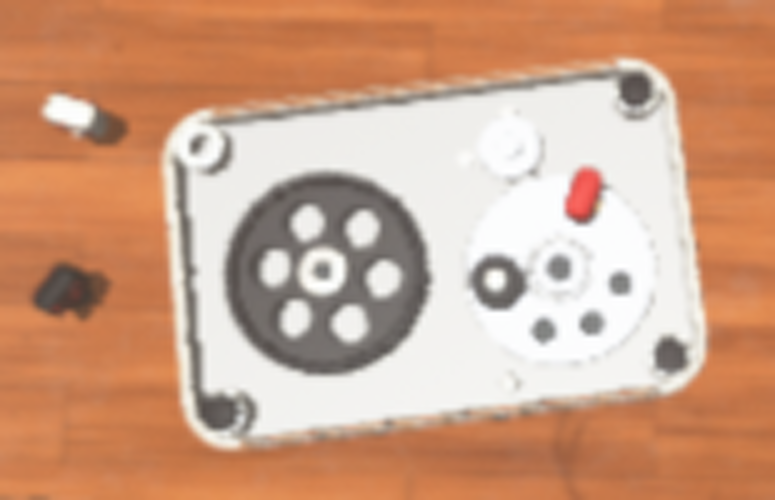

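View pics/top5.png

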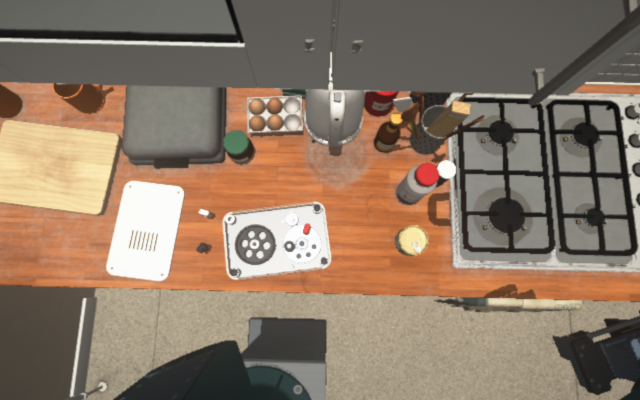

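The wheel holds its turn. The pin stands upright in the eye at top crop (583,194), and nothing else has moved. One last height and drift check, then I hand in.

```bash
python3 - <<'E'
from red import *
manip.sleep(.5)
f=manip.grab_frame("top")[:,:,::-1].astype(int);o=cv2.imread("pics/top5.png").astype(int)
print('drift',np.abs(f-o)[190:290,190:345].max())
t=cv2.imread("pics/top5.png");s=cv2.imread("pics/side5.png")
o,A,B=fit(t,s,(298,218,318,238),(338,190,362,216),(.4777,-.101),(.039,.041,.043,.045,.048,.054))
[print(*map(float,i)) for i in o]
manip.close_job();print(manip.read_time_s())
E
```

```text
drift 3
0.039 56.26 478.47 -101.11 85.1
0.041 43.49 478.44 -101.28 85.7
0.043 34.83 478.8 -101.06 85.5
0.045 30.94 479.08 -100.18 87.5
0.048 34.17 478.77 -99.84 87.5
0.054 66.66 478.46 -99.26 85.7
the job is handed in; nothing more can be done
the job is handed in; nothing more can be done
```

The red pin now locks the tension wheel. I took it from the far left pillar, put it through the brass eye, turned the wheel about 41° (0.7 rad) anticlockwise, and felt the tip drop into the lock hole. I then pushed it home until the collar sat on the wheel and eased the load onto the lock before letting go. The job was handed in shortly after the robot clock's 38 s mark.

**Seating:** the pin dropped 11.05 mm from the index disc, against 11 mm expected. The last camera fit put the tip at about 45 mm, against 43 mm expected. That fit is only good to about 2 mm, and it clearly rules out the 54 mm of a pin still standing on the disc.

**Holding:** the wheel and pin showed no visible movement over the half second or so between the last two pictures, with the arm well clear.

**Forces:** the largest reading was about 9 N sideways on the pin and about 8 N downwards, briefly, as it seated. The wheel never ran back to its stop.

**Other things:** in the final pictures the screws, the black and white look-alikes and the kitchen items are where they were.

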